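# Clear and close the salad spinner

### The arm

A 6-joint arm with a two-finger parallel gripper is mounted at the origin on the work surface. World frame = base frame: x ahead of the robot, y to its left, z up, the work surface at z = 0. Lengths are in m, angles in rad, forces in N, time in s.
With the tool pointing down it reaches from about 0.35 to 0.975 m from the base axis. Payload 17.4 kg.
Tool frame: the origin (TCP) lies at the very end of the fingers, on their centre line; the grasp point (between the pads) lies 19 mm behind it; z points along the fingers, y is the direction in which the jaws open and shut (so a half turn about z gives the same grasp; the last joint's range is limited). The gripper opens to 85 mm and grips with 20 to 120 N. Pads are 22 mm wide; open, the fingers measure 114 mm over their backs; the gripper's body (76 mm by 85 mm) begins 54 mm behind the grasp point. The pads swing forward as they close: fully open they stand 13 mm farther back than shut.
Start: joints at [-1.364, 0.116, 1.442, -0, 1.584, -0.038], TCP at [0.164, -0.655, 0.231] pointing down, gripper open.
Joint ranges: [-2.83, 2.83], [-0.83, 2.19], [0.07, 2.5], [-1.14, 4.28], [0.01, 3], [-2.97, 2.97]. Speed limits (rad/s): [1.89, 1.89, 2.22, 3.14, 3.14, 3.14].

### API

Orientations are given as a unit quaternion [x, y, z, w].
In Python, from plant import bot gives the robot as it stands.
- The arm moves only by the shell command python3 -m crank 'ROWS' [FORCE]. ROWS is JSON, a list of rows, each an object of numbers: "dx", "dy", "dz": the shift along the tool's x, y, z in m; "wx", "wy", "wz": the turn, a rotation vector about the tool's x, y, z in rad; "jaw": the finger opening in m, from 0 to 0.0854. In form: [{"dx": .., "dy": .., "dz": .., "wx": .., "wy": .., "wz": .., "jaw": ..}, ...]. A call has 1 to 5 rows; each row shifts and turns the commanded pose from where the row before left it, along the tool's axes as they then stand; what a row does not reach is not made up. A row lasts 1/12 s, in which the tool goes at most 41.7 mm and 7.16 degrees, less where a joint would pass 70% of its speed; a pose out of reach is approached as far as the arm can. A call is refused whole if a number of a shift passes 0.0417 or a number of a turn 0.125, either way. A call with a gripper value outside its range is refused whole. The fingers move at their own pace and stop on an object; FORCE is the grip in N (left out, the last holds). Time passes only in rows, so rows that do not move let the fingers close. It gives the time, the measured TCP pose, the force and the opening at its end, in the units of the state.
- bot.get_state(): the state, without advancing time (a new reading comes with each control period).
- bot.camera(name): name is "scene" or "top" or "wrist"; returns a dict with "frame" (400x640x3 uint8, red, green, blue), "z_map" (400x640 float32, m along the optical axis (not along the pixel's ray), 0 where there is no reading), "fx", "fy", "cx", "cy" (pixels), "R" (3x3) and "t" (3): a world point X has camera coordinates R X + t; the wrist camera has in their place "tool_from_camera" (4x4, takes a point from camera to tool coordinates, whose origin is the TCP and whose axes are the flange's). Camera axes: x right, y down, z forward; pixel columns grow to the right and rows downward; lengths in m; the calibration is good to about 2 mm. A picture is of the moment at which its call begins: read the wrist's pose just before it.
- bot.sign_off(): hands the job in, once; it reports no verdict.
Trained networks look in a picture, given as the dict that the camera call returned (one of the last four; its "shot" number tells which), for a name from the list of things; names that differ only in an ending like _2 or _b are one class to them, and where a whole thing is asked for, a point or a joint stands for the part that bears it (a point fixed in the world has none). Each returns a list of dicts, best first, with "confidence" (0 to 1); they miss things now and then, are a little off and sometimes report something else, mostly with a low value. They report only what shows in the picture. A call takes as long as a camera call. They do not tell look-alikes from the thing itself.
- bot.trace(thing, picture): "region" (400x640 bool, what is visible of it) and "box" ([centre column, centre row, width, height] as shares, 0 to 1, of the picture: columns of its width, rows of its height, round what is visible of it).
- bot.mark_of(thing, picture): "point" ([row, column] as shares, 0 to 1, of the picture: columns of its width, rows of its height: a listed point, or the origin of a listed thing).
The state is a dict: "clock": time; "joint_pos": joint angles; "qd": joint speeds; "tau": joint torques, N m; "tool_pos": TCP position; "eef_rot": TCP orientation; "wrist_force": force on the tool from outside, world axes, zero at the start; "torque": the same for the moment, N m; "grip_width": finger opening in m.
Only numpy, scipy, OpenCV 4.12 (cv2) and the standard library are available. Lean on these libraries where they do the work, as an engineer would, in place of code of your own. Each camera call takes 0.05 s, during which the arm holds its last target. There are 200 camera calls.

### The job

Someone left the wooden citrus reamer standing in the open salad spinner: take it out and lay it, without dropping it, inside the glass pie dish. Then take the spinner's lid from where it leans against the baking tins and set it gently, not dropped, on the bowl so that it sits fully home and level all round. Leave the bowl and the dish about where they stand, and do not disturb the tins or the jar.

Things in the scene. Friction and masses are not known exactly. Their poses are not given: they have to be found in the camera images.
- bowl: Open salad spinner, upright, loose, 0.65 kg: round green plastic bowl with a white slatted basket fixed inside. Outer diameter 156 mm at the foot, 206 mm at the rim, 115 mm tall, wall 4 mm. Basket hoop 13 mm below the rim, 93 mm from the axis; basket floor 20 mm above the shelf with a central boss 32 mm wide, 16 mm high. Origin: centre of the underside, z up.
- bowl_rim (a point): Centre of the bowl's 198 mm wide mouth at the height of the rim's top (115 mm above the shelf); axes as the bowl's.
- reamer: Wooden citrus reamer, 165 mm long, 90 g, loose: ribbed tapering head 64 mm long, 42 mm across, then a straight square handle 24 x 24 mm, 63 to 161 mm from the origin. Origin: in the head's rounded point (radius 4 mm); z runs along it to the handle's end, x and y square to the handle's faces, y level at the start.
- reamer_mid (a point): On the reamer's axis, 80 mm from its origin; axes as the reamer's. At the start the reamer stands in the basket, head down beside the boss, leaning outward about 35 degrees from vertical, handle on the inner edge of the rim on the robot's side (within 45 degrees either way).
- reamer_end (a point): Centre of the end face of the reamer's handle, 161 mm from its origin, about 35 mm above the bowl's rim at the start; axes as the reamer's.
- lid: The spinner's lid, white plastic, loose, 0.31 kg with crank. Plate 212 mm across, 6 mm thick; below it a plug 189 mm across, 8 mm deep, that enters the bowl's mouth with 4.5 mm to spare all round; on top a cylindrical gear housing 52 mm across, 6 to 37 mm above the origin. Origin: centre of the plate's underside, the face that rests on the bowl's rim; z is the lid's axis, out of its top.
- lid_housing (a point): On the lid's axis inside the gear housing, 26 mm above the lid's origin: a good place to grip; axes as the lid's. At the start the lid leans, its low edge on the shelf on the robot's side and its underside on the top edge of the tins, its axis tilted about 31 degrees from vertical towards the robot's side.
- crank_knob (a point): Centre of the top of the green crank knob (20 mm thick, 26 mm tall), 54 mm from the lid's axis and 73 mm above the lid's origin. The crank arm, 18 mm wide, lies over the housing 39 to 47 mm above the origin. The crank turns about the lid's axis with slight friction; at the start it points down the slope within 30 degrees.
- dish: Round clear glass pie dish, loose, 0.85 kg: 230 mm across at the rim, 184 mm at the foot, 40 mm tall, wall 6 mm, inner floor 6 mm above the shelf. Origin: centre of the underside, z up.
- tins: Three aluminium baking tins nested tightly into one stack, loose, 0.6 kg: rims 150 mm (x) by 250 mm (y), the top rim 74 mm above the shelf. The lid leans on the long top edge on the -x side. Origin: centre of the underside, z up.
- jar: Closed amber glass preserve jar with a brass-coloured cap, loose, 76 mm across, about 105 mm tall, beyond the work. Origin: centre of the underside. (Farther out a steel bench clamp is fixed on the shelf's far edge, 39 mm high, at least 0.82 m ahead of the robot: out of the way.)
Not all that is in view belongs to the job. Of the things that look like the reamer, the smallest one is meant.

How it is judged:
On the way, in this order (a step that is already met when the one before it is completed fails the run):
1. the reamer lies inside the pie dish, let go and at rest (horizontal distance between each of reamer, reamer_end and dish below 0.125 m and height (world z) of each of reamer, reamer_end below 0.075 m and linear speed of reamer below 0.02 m/s and angular speed of reamer below 0.2 rad/s and contact force between the fingers and reamer below 0.1 N), for 0.2 s.
2. the lid sits fully home and level on the bowl, let go (horizontal distance between lid and bowl_rim below 0.007 m and z of lid in the frame of bowl_rim between -0.003 and 0.0025 m and angle between the z axis of lid and the z axis of bowl, either way round below 0.022 rad and angle between each of lid, bowl's own z axis and vertical below 0.035 rad and height (world z) of bowl below 0.004 m and contact force between the fingers and lid below 0.1 N), for 0.2 s.
At the end, for the whole second after the job is handed in: Reamer at rest wholly in the dish (both ends within 125 mm of its centre from above, under 75 mm high). Lid at rest on the upright bowl: within 7 mm of centre, underside at rim height (+2.5/-3 mm), within 0.022 rad of the rim's plane and 0.035 rad of level. Bowl upright on the shelf (horizontal distance between each of reamer, reamer_end and dish below 0.125 m and height (world z) of each of reamer, reamer_end below 0.075 m and horizontal distance between lid and bowl_rim below 0.007 m and z of lid in the frame of bowl_rim between -0.003 and 0.0025 m and angle between the z axis of lid and the z axis of bowl, either way round below 0.022 rad and angle between each of lid, bowl's own z axis and vertical below 0.035 rad and height (world z) of bowl below 0.004 m and linear speed of each of reamer, lid, bowl below 0.02 m/s and angular speed of each of reamer, lid, bowl below 0.2 rad/s); the robot touches nothing.
It fails at once if the lid is dropped or banged onto the bowl (meets the rim faster than 0.3 m/s, or is pressed on it with over 80 N) (contact force between lid and bowl above 80 N or (horizontal distance between lid and bowl_rim below 0.03 m and z of lid in the frame of bowl_rim below 0.012 m and linear speed of lid above 0.3 m/s)).
It fails at once if the reamer is dropped into the glass dish (coming in faster than 0.8 m/s) (horizontal distance between reamer_mid and dish below 0.11 m and height (world z) of reamer_mid below 0.07 m and linear speed of reamer above 0.8 m/s).
It fails at once if the bowl is pushed more than 50 mm from its place or tipped over 20 degrees (distance of bowl from where it was at the start of the episode above 0.05 m or angle between bowl's own z axis and vertical above 0.35 rad).
It fails at once if the pie dish is pushed more than 50 mm from its place or tipped over 20 degrees (distance of dish from where it was at the start of the episode above 0.05 m or angle between dish's own z axis and vertical above 0.35 rad).
It fails at once if the tins are shifted more than 30 mm, the jar more than 20 mm, or either is tipped (distance of tins from where it was at the start of the episode above 0.03 m or angle between any of tins, jar's own z axis and vertical above 0.2 rad or distance of jar from where it was at the start of the episode above 0.02 m).
It also fails if it takes over 51 s, if anything falls off the work surface, if the arm or the gripper's body presses on something with over 40 N, if the wrist force passes 120 N, or if a joint passes its speed limit or range.

## Working session

There is one attempt and no reset: what is moved stays moved. The work goes in short steps, Python scripts to look and compute and a shell command to move; the robot and the scene stay as the last step left them, time stands still between calls to the robot, and variables do not carry over. Pictures are saved under pics/ and viewed, about 8 in all and at most 12, crops included, and the job is handed in when it is done.

```bash
mkdir -p pics; ls
cat > h.py <<'E'
import numpy as np, cv2, json
from plant import bot
from scipy.spatial.transform import Rotation as Rt
def save(p,name,crop=None,scale=1):
    im=p["frame"][:,:,::-1]
    if crop: im=im[crop[0]:crop[1],crop[2]:crop[3]]
    cv2.imwrite("pics/"+name,cv2.resize(im,None,fx=scale,fy=scale,interpolation=cv2.INTER_CUBIC))
def pts(p,state=None):
    z=p["z_map"]; v,u=np.mgrid[0:400,0:640]
    c=np.stack([(u-p["cx"])/p["fx"]*z,(v-p["cy"])/p["fy"]*z,z],-1)
    if "R" in p: w=(c-np.array(p["t"]))@np.array(p["R"])
    else:
        T=np.array(p["tool_from_camera"]); c=c@T[:3,:3].T+T[:3,3]
        w=c@Rt.from_quat(state["eef_rot"]).as_matrix().T+np.array(state["tool_pos"])
    w[z<=0]=np.nan
    return w
E
python3 - <<'E'
from h import *
s=bot.get_state();print(s)
a=bot.camera("scene");b=bot.camera("top")
im=np.vstack([a["frame"],b["frame"]])[:,:,::-1]
cv2.imwrite("pics/a.png",cv2.resize(a["frame"][:,:,::-1],(800,500)));cv2.imwrite("pics/b.png",cv2.resize(b["frame"][:,:,::-1],(800,500)))
for nm,p in(("scene",a),("top",b)):
  W=pts(p)
  for t in["bowl","reamer","lid","dish","tins","jar"]:
    for d in bot.trace(t,p)[:4]:
      r=d["region"]; w=W[r]; w=w[~np.isnan(w[:,0])]
      print(nm,t,round(d["confidence"],2),np.round(np.array(d["box"])*[640,400,640,400]),np.round(w.min(0),3),np.round(w.max(0),3)) if len(w) else 0
  for t in["bowl_rim","reamer","reamer_mid","reamer_end","lid","lid_housing","crank_knob","dish"]:
    for d in bot.mark_of(t,p)[:3]:
      r,c=int(d["point"][0]*400),int(d["point"][1]*640); print(nm,t,round(d["confidence"],2),r,c,np.round(W[min(r,399),min(c,639)],3))
E
```

```text
pics
{'clock': 0.0, 'joint_pos': array([-1.36384499e+00,  1.16477808e-01,  1.44227654e+00,  4.36234144e-06,
        1.58399362e+00, -3.78119692e-02]), 'qd': array([ 1.75145444e-04,  1.03138192e-07,  9.30310708e-04, -7.30682933e-04,
        6.59811376e-04,  7.81081957e-04]), 'tau': array([ 1.78441464e-03, -7.31990218e+01, -6.32492352e+01, -3.26470217e-05,
        6.37918100e-03,  1.95444881e-05]), 'tool_pos': array([ 0.16351544, -0.65469565,  0.23056069]), 'eef_rot': array([ 9.92520538e-01,  1.22076400e-01, -4.66208520e-05, -5.75776687e-04]), 'wrist_force': array([-0.82579703,  0.34875515, -0.75195657]), 'torque': array([-0.01216002,  0.05116061, -0.11033561]), 'grip_width': 0.08532106484927907}
scene bowl 0.68 [314. 225.  67.  62.] [ 0.315 -0.169 -0.008] [0.606 0.065 0.124]
scene reamer 0.96 [390. 141.  45.  28.] [ 0.089  0.252 -0.006] [0.276 0.391 0.055]
scene reamer 0.95 [247. 185.  47.  28.] [ 0.128 -0.351 -0.006] [ 0.321 -0.182  0.056]
scene reamer 0.56 [317. 205.  14.  43.] [ 0.389 -0.078  0.015] [ 0.486 -0.037  0.16 ]
scene lid 0.85 [417. 210.  67.  42.] [ 0.408  0.156 -0.005] 
[... 1936 characters left out ...]
.256 -0.003] [ 0.812 -0.17   0.114]
top reamer 0.85 262 185 [0.272 0.382 0.003]
top reamer 0.73 187 337 [ 0.482 -0.071  0.025]
top reamer 0.64 292 432 [ 0.173 -0.335  0.046]
top reamer_mid 0.62 270 403 [ 0.238 -0.254  0.046]
top reamer_mid 0.55 293 203 [0.185 0.322 0.041]
top reamer_mid 0.53 204 332 [ 0.43  -0.052  0.122]
top reamer_end 0.74 324 226 [0.089 0.264 0.004]
top reamer_end 0.65 246 376 [ 0.305 -0.183  0.   ]
top reamer_end 0.64 222 332 [ 0.379 -0.054 -0.001]
top lid 0.57 174 220 [0.522 0.258 0.099]
top lid 0.36 177 336 [ 0.51  -0.068  0.037]
top lid_housing 0.73 174 220 [0.522 0.258 0.099]
top crank_knob 0.68 197 218 [0.458 0.265 0.093]
top dish 0.95 161 424 [ 0.554 -0.332  0.009]
```

View pics/b.png

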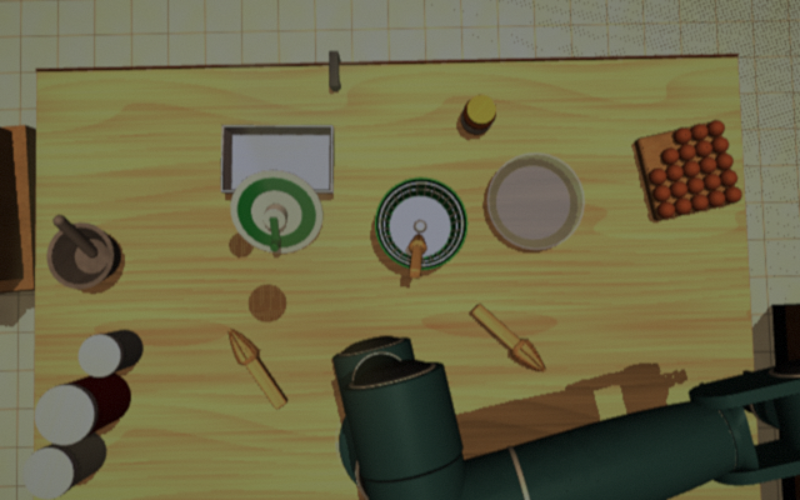

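Run:
```python
from h import *
from scipy.optimize import least_squares
a=bot.camera("scene");b=bot.camera("top")
save(b,"c.png",(120,260,160,500),2.3)
A=pts(a);B=pts(b)
P=np.vstack([A.reshape(-1,3),B.reshape(-1,3)]);P=P[~np.isnan(P[:,0])]
def circ(q,c,r):
    f=least_squares(lambda p:np.hypot(q[:,0]-p[0],q[:,1]-p[1])-r,c,loss="soft_l1",f_scale=.003);return f.x,len(q),np.abs(f.fun).mean()
q=P[(abs(P[:,2]-.113)<.006)&(np.hypot(P[:,0]-.51,P[:,1]+.068)<.125)&(np.hypot(P[:,0]-.51,P[:,1]+.068)>.085)]
print("bowl",circ(q,[.51,-.068],.101))
q=P[(abs(P[:,2]-.038)<.005)&(np.hypot(P[:,0]-.554,P[:,1]+.34)<.13)]
print("dish",circ(q,[.554,-.34],.112))
# reamer: fit axis from points of tracing regions
for nm,p,W in(("s",a,A),("t",b,B)):
    for d in bot.trace("reamer",p):
        w=W[d["region"]];w=w[~np.isnan(w[:,0])]
        m=np.median(w,0)
        if .38<m[0]<.5 and abs(m[1]+.055)<.04:
            w=w[(w[:,2]>.03)]
            w=w[np.linalg.norm(w-np.median(w,0),axis=1)<.1]
            u,s,v=np.linalg.svd(w-w.mean(0));k=v[0]*np.sign(v[0][2])
            print(nm,"reamer",len(w),w.mean(0).round(3),k.round(3),np.degrees(np.arccos(k[2])).round(1),s.round(3))
    for d in bot.trace("lid",p)[:1]:
        w=W[d["region"]];w=w[~np.isnan(w[:,0])]
        # plane ransac
        rng=np.random.default_rng(0);best=0
        for i in range(500):
            t=w[rng.choice(len(w),3,False)];n=np.cross(t[1]-t[0],t[2]-t[0]);n/=np.linalg.norm(n)+1e-12
            if n[2]<0:n=-n
            if np.degrees(np.arccos(n[2]))>45 or n[0]>0:continue
            h=(w-t[0])@n;inl=abs(h)<.003
            if inl.sum()>best:best=inl.sum();I=inl
        q=w[I];c=q.mean(0);n=np.linalg.svd(q-c)[2][2];n*=np.sign(n[2])
        h=(w-c)@n
        e1=np.cross(n,[0,0,1.]);e1/=np.linalg.norm(e1);e2=np.cross(n,e1)
        H=w[(h>.026)&(h<.045)]
        print(nm,"lid plane n",n.round(3),np.degrees(np.arccos(n[2])).round(1),"c",c.round(3),len(q),"ext e1",np.percentile((q-c)@e1,[1,99]).round(3),"e2",np.percentile((q-c)@e2,[1,99]).round(3),e1.round(2),e2.round(2),"house",H.mean(0).round(3),len(H))
```

```text
bowl (array([ 0.50291716, -0.06679573]), 766, np.float64(0.0024622941974102412))
dish (array([ 0.55505899, -0.3374936 ]), 1161, np.float64(0.003612669157388135))
s reamer 382 [ 0.44  -0.056  0.099] [-0.565  0.088  0.82 ] 34.9 [0.808 0.234 0.169]
s lid plane n [-0.521  0.013  0.853] 31.4 c [0.551 0.257 0.068] 1254 ext e1 [-0.095  0.103] e2 [-0.087  0.113] [ 0.02  1.   -0.  ] [-0.85  0.02 -0.52] house [0.517 0.26  0.086] 145
t reamer 307 [ 0.433 -0.055  0.113] [-0.606  0.102  0.789] 38.0 [0.746 0.141 0.093]
t lid plane n [-0.516  0.006  0.856] 31.1 c [0.543 0.261 0.066] 2229 ext e1 [-0.096  0.099] e2 [-0.093  0.105] [ 0.01  1.   -0.  ] [-0.86  0.01 -0.52] house [0.514 0.261 0.089] 280
```

The top view shows the bowl at (421,224), the dish at (534,201), the lid at (277,212) leaning on the tins at (278,160), and the jar at (479,113). Things that could be taken for the reamer are the wooden reamers lying at (258,368) and (508,337), the pestle at (75,235), and the one standing in the bowl at (417,256). The one in the bowl is the smallest and matches the description. I'll check it in a close crop.

View pics/c.png

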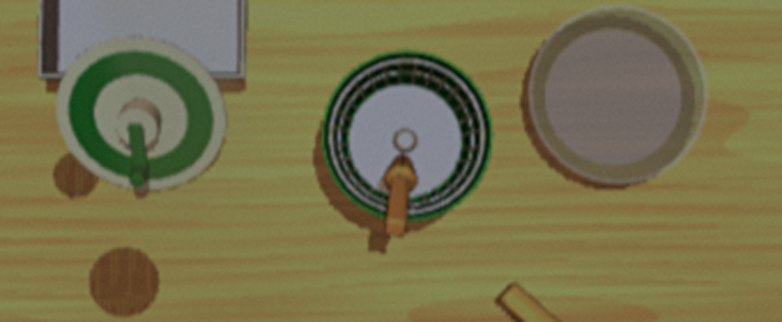

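The crop shows a small wooden reamer head-down beside the boss at (402,175), with its handle over the near rim at (395,230). That is the target. The geometry agrees: 35° lean, end near (0.391,-0.049,0.157).

```bash
cat >> h.py <<'E'
def pose(x,y,z,az,tilt):
    """tool x along azimuth az (deg) ; tilt>0 makes tool z point back (-az) from straight down"""
    a,t=np.radians([az,tilt]); h=np.array([np.cos(a),np.sin(a),0]);u=np.array([0,0,1.])
    zt=-np.sin(t)*h-np.cos(t)*u; yt=np.cross(zt,h);yt/=np.linalg.norm(yt);xt=np.cross(yt,zt)
    T=np.eye(4);T[:3,:3]=np.stack([xt,yt,zt],1);T[:3,3]=x,y,z;return T
def cur():
    s=bot.get_state();T=np.eye(4);T[:3,:3]=Rt.from_quat(s["eef_rot"]).as_matrix();T[:3,3]=s["tool_pos"];return T
def plan(*Ts,start=None,vmax=.04,wmax=.12):
    from scipy.linalg import logm,expm
    C=cur() if start is None else start
    for T in Ts:
        D=np.linalg.inv(C)@T; r=Rt.from_matrix(D[:3,:3]).magnitude()
        n=int(max(1,np.ceil(max(np.linalg.norm(D[:3,3])/vmax,r/wmax)-.05)))
        S=expm(np.real(logm(D))/n); print(n,"rows: d",S[:3,3].round(4),"w",Rt.from_matrix(S[:3,:3]).as_rotvec().round(4)); C=T
E
python3 - <<'E'
from h import *
print(cur().round(3))
plan(pose(.20,-.55,.30,-5,10),pose(.47,-.06,.27,-9,30))
E
```

```text
[[ 0.97   0.242 -0.     0.164]
 [ 0.242 -0.97   0.    -0.655]
 [ 0.    -0.    -1.     0.231]
 [ 0.     0.     0.     1.   ]]
4 rows: d [ 0.0111 -0.0252 -0.0178] w [ 0.0072 -0.0432  0.0828]
14 rows: d [ 0.0149 -0.0371 -0.0029] w [ 0.0017 -0.0249  0.0047]
```

```bash
python3 -m crank '[{"dx":0.011,"dy":-0.025,"dz":-0.018,"wx":0.007,"wy":-0.043,"wz":0.083},{"dx":0.011,"dy":-0.025,"dz":-0.018,"wx":0.007,"wy":-0.043,"wz":0.083},{"dx":0.011,"dy":-0.025,"dz":-0.018,"wx":0.007,"wy":-0.043,"wz":0.083},{"dx":0.011,"dy":-0.025,"dz":-0.018,"wx":0.007,"wy":-0.043,"wz":0.083}]' 60
python3 -m crank '[{"dx":0.015,"dy":-0.037,"dz":-0.003,"wy":-0.025,"wz":0.005},{"dx":0.015,"dy":-0.037,"dz":-0.003,"wy":-0.025,"wz":0.005},{"dx":0.015,"dy":-0.037,"dz":-0.003,"wy":-0.025,"wz":0.005},{"dx":0.015,"dy":-0.037,"dz":-0.003,"wy":-0.025,"wz":0.005},{"dx":0.015,"dy":-0.037,"dz":-0.003,"wy":-0.025,"wz":0.005}]'
python3 -m crank '[{"dx":0.015,"dy":-0.037,"dz":-0.003,"wy":-0.025,"wz":0.005},{"dx":0.015,"dy":-0.037,"dz":-0.003,"wy":-0.025,"wz":0.005},{"dx":0.015,"dy":-0.037,"dz":-0.003,"wy":-0.025,"wz":0.005},{"dx":0.015,"dy":-0.037,"dz":-0.003,"wy":-0.025,"wz":0.005},{"dx":0.015,"dy":-0.037,"dz":-0.003,"wy":-0.025,"wz":0.005}]'
python3 -m crank '[{"dx":0.015,"dy":-0.037,"dz":-0.003,"wy":-0.025,"wz":0.005},{"dx":0.015,"dy":-0.037,"dz":-0.003,"wy":-0.025,"wz":0.005},{"dx":0.015,"dy":-0.037,"dz":-0.003,"wy":-0.025,"wz":0.005},{"dx":0.015,"dy":-0.037,"dz":-0.003,"wy":-0.025,"wz":0.005},{}]'
cat > w.py <<'E'
from h import *
s=bot.get_state();p=bot.camera("wrist");W=pts(p,s);save(p,"d.png",None,1.1)
print(cur().round(3),s["joint_pos"].round(2))
for d in bot.trace("reamer",p)[:3]:
    w=W[d["region"]];w=w[~np.isnan(w[:,0])]
    if len(w)<20: continue
    m=np.median(w,0);w=w[np.linalg.norm(w-m,axis=1)<.11]
    u,S,v=np.linalg.svd(w-w.mean(0),full_matrices=False);k=v[0]*np.sign(v[0][2])
    print("reamer",round(d["confidence"],2),len(w),w.mean(0).round(3),k.round(3),w.min(0).round(3),w.max(0).round(3))
for t in["reamer","reamer_mid","reamer_end"]:
    for d in bot.mark_of(t,p)[:2]:
        r,c=int(d["point"][0]*400),int(d["point"][1]*640);print(t,round(d["confidence"],2),r,c,W[min(r,399),min(c,639)].round(3))
E
python3 w.py
```

```text
[[ 0.97   0.242  0.     0.164]
 [ 0.242 -0.97  -0.    -0.655]
 [ 0.     0.    -1.     0.231]
 [ 0.     0.     0.     1.   ]] [-1.36  0.12  1.44  0.    1.58 -0.04]
reamer 0.64 1757 [ 0.191 -0.332  0.034] [-0.871 -0.391  0.298] [ 0.159 -0.349 -0.   ] [ 0.231 -0.304  0.048]
reamer 0.76 108 24 [ 0.164 -0.345  0.037]validation failed for argument at $[0]...
validation failed for argument at $[0]...
validation failed for argument at $[0]...
validation failed for argument at $[0]...
```

```bash
python3 -m crank '[{"dx":0.011,"dy":-0.025,"dz":-0.018,"wx":0.007,"wy":-0.043,"wz":0.083,"jaw":0.085},{"dx":0.011,"dy":-0.025,"dz":-0.018,"wx":0.007,"wy":-0.043,"wz":0.083,"jaw":0.085},{"dx":0.011,"dy":-0.025,"dz":-0.018,"wx":0.007,"wy":-0.043,"wz":0.083,"jaw":0.085},{"dx":0.011,"dy":-0.025,"dz":-0.018,"wx":0.007,"wy":-0.043,"wz":0.083,"jaw":0.085}]' 60
echo; python3 -c "from h import *;print(cur().round(3))"
```

```text
clock: 2.38
tool_pos: [0.1994, -0.5496, 0.3019]
eef_rot: [0.995, -0.047, -0.088, -0.003]
wrist_force: [0.8, 0.2, 0.9]
grip_width: 0.0849

[[ 0.98  -0.093 -0.174  0.199]
 [-0.092 -0.996  0.014 -0.55 ]
 [-0.174  0.003 -0.985  0.302]
 [ 0.     0.     0.     1.   ]]
```

```bash
python3 -m crank '[{"dx":0.015,"dy":-0.037,"dz":-0.003,"wx":0,"wy":-0.025,"wz":0.005,"jaw":0.085},{"dx":0.015,"dy":-0.037,"dz":-0.003,"wx":0,"wy":-0.025,"wz":0.005,"jaw":0.085},{"dx":0.015,"dy":-0.037,"dz":-0.003,"wx":0,"wy":-0.025,"wz":0.005,"jaw":0.085},{"dx":0.015,"dy":-0.037,"dz":-0.003,"wx":0,"wy":-0.025,"wz":0.005,"jaw":0.085},{"dx":0.015,"dy":-0.037,"dz":-0.003,"wx":0,"wy":-0.025,"wz":0.005,"jaw":0.085}]'
python3 -m crank '[{"dx":0.015,"dy":-0.037,"dz":-0.003,"wx":0,"wy":-0.025,"wz":0.005,"jaw":0.085},{"dx":0.015,"dy":-0.037,"dz":-0.003,"wx":0,"wy":-0.025,"wz":0.005,"jaw":0.085},{"dx":0.015,"dy":-0.037,"dz":-0.003,"wx":0,"wy":-0.025,"wz":0.005,"jaw":0.085},{"dx":0.015,"dy":-0.037,"dz":-0.003,"wx":0,"wy":-0.025,"wz":0.005,"jaw":0.085},{"dx":0.015,"dy":-0.037,"dz":-0.003,"wx":0,"wy":-0.025,"wz":0.005,"jaw":0.085}]'
python3 -m crank '[{"dx":0.015,"dy":-0.037,"dz":-0.003,"wx":0,"wy":-0.025,"wz":0.005,"jaw":0.085},{"dx":0.015,"dy":-0.037,"dz":-0.003,"wx":0,"wy":-0.025,"wz":0.005,"jaw":0.085},{"dx":0.015,"dy":-0.037,"dz":-0.003,"wx":0,"wy":-0.025,"wz":0.005,"jaw":0.085},{"dx":0.015,"dy":-0.037,"dz":-0.003,"wx":0,"wy":-0.025,"wz":0.005,"jaw":0.085},{"dx":0,"dy":0,"dz":0,"wx":0,"wy":0,"wz":0,"jaw":0.085}]'
python3 w.py
```

```text
clock: 2.8
tool_pos: [0.2942, -0.3724, 0.2985]
eef_rot: [0.987, -0.056, -0.149, -0.005]
wrist_force: [0.1, -1.4, -0.4]
grip_width: 0.0848
clock: 3.22
tool_pos: [0.3917, -0.1979, 0.285]
eef_rot: [0.975, -0.068, -0.21, -0.006]
wrist_force: [0.0, -1.0, -0.6]
grip_width: 0.0852
clock: 3.63
tool_pos: [0.4726, -0.0576, 0.2641]
eef_rot: [0.963, -0.075, -0.26, -0.008]
wrist_force: [0.7, 0.5, 0.0]
grip_width: 0.0854
[[ 0.854 -0.149 -0.499  0.472]
 [-0.141 -0.989  0.054 -0.06 ]
 [-0.501  0.024 -0.865  0.265]
 [ 0.     0.     0.     1.   ]] [-0.16  0.    1.57 -0.03  2.09  1.56]
reamer 0.67 3074 [ 0.256 -0.252  0.036] [-0.672 -0.729  0.132] [ 0.17  -0.338  0.003] [ 0.319 -0.182  0.059]
reamer 0.65 2893 [0.204 0.32  0.034] [0.841 0.534 0.088] [0.103 0.258 0.001] [0.277 0.381 0.057]
reamer 0.96 228 525 [ 0.17  -0.34   0.041]
reamer 0.83 49 321 [ 0.486 -0.064  0.03 ]
reamer_mid 0.98 198 486 [ 0.251 -0.264  0.04 ]
reamer_mid 0.84 125 322 [ 0.445 -0.057  0.097]
reamer_end 0.97 209 324 [ 0.402 -0.051  0.161]
reamer_end 0.95 165 433 [ 0.308 -0.189  0.019]
```

View pics/d.png

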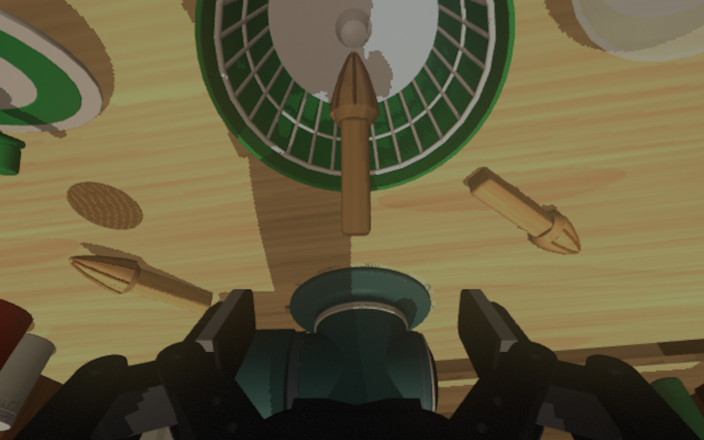

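The wrist view shows the right reamer's handle end at (356,232), centred between the jaws (midpoint about column 355). The mark puts the end at (0.402,-0.051,0.161), close to the geometric estimate, so I'll descend.

```bash
python3 -c "
from h import *
plan(pose(.4045,-.0515,.1325,-8.5,30))"
```

```text
4 rows: d [ 0.0022 -0.0008  0.0373] w [ 0.0046 -0.0004 -0.0044]
```

```bash
python3 -m crank '[{"dx":0.002,"dy":-0.001,"dz":0.037,"wx":0.005,"wy":0,"wz":-0.004,"jaw":0.085},{"dx":0.002,"dy":-0.001,"dz":0.037,"wx":0.005,"wy":0,"wz":-0.004,"jaw":0.085},{"dx":0.002,"dy":-0.001,"dz":0.037,"wx":0.005,"wy":0,"wz":-0.004,"jaw":0.085},{"dx":0.002,"dy":-0.001,"dz":0.037,"wx":0.005,"wy":0,"wz":-0.004,"jaw":0.085}]' 60
python3 -m crank '[{"dx":0,"dy":0,"dz":0,"wx":0,"wy":0,"wz":0,"jaw":0.04},{"dx":0,"dy":0,"dz":0,"wx":0,"wy":0,"wz":0,"jaw":0.02},{"dx":0,"dy":0,"dz":0,"wx":0,"wy":0,"wz":0,"jaw":0.015},{"dx":0,"dy":0,"dz":0,"wx":0,"wy":0,"wz":0,"jaw":0.015},{"dx":0,"dy":0,"dz":0,"wx":0,"wy":0,"wz":0,"jaw":0.015}]' 60
python3 -m crank '[{"dx":0,"dy":0,"dz":0,"wx":0,"wy":0,"wz":0,"jaw":0.015},{"dx":0,"dy":0,"dz":0,"wx":0,"wy":0,"wz":0,"jaw":0.015},{"dx":0,"dy":0,"dz":0,"wx":0,"wy":0,"wz":0,"jaw":0.015}]' 60
python3 -c "
from h import *
print(cur().round(3))"
```

```text
clock: 4.22
tool_pos: [0.4036, -0.0507, 0.1328]
eef_rot: [0.963, -0.073, -0.257, -0.02]
wrist_force: [0.6, 0.4, -0.7]
grip_width: 0.0849
clock: 4.63
tool_pos: [0.4059, -0.0503, 0.1353]
eef_rot: [0.964, -0.072, -0.256, -0.02]
wrist_force: [0.0, 0.6, 0.9]
grip_width: 0.0248
clock: 4.88
tool_pos: [0.4056, -0.0502, 0.1349]
eef_rot: [0.964, -0.072, -0.257, -0.019]
wrist_force: [2.8, -2.0, 7.1]
grip_width: 0.0226
[[ 0.858 -0.149 -0.492  0.406]
 [-0.129 -0.989  0.074 -0.05 ]
 [-0.498 -0.    -0.867  0.135]
 [ 0.     0.     0.     1.   ]]
```

```bash
python3 -m crank '[{"dx":-0.01,"dy":0,"dz":-0.0173,"wx":0,"wy":0,"wz":0,"jaw":0.015},{"dx":-0.0175,"dy":0,"dz":-0.0303,"wx":0,"wy":0,"wz":0,"jaw":0.015},{"dx":-0.0175,"dy":0,"dz":-0.0303,"wx":0,"wy":0,"wz":0,"jaw":0.015},{"dx":-0.0175,"dy":0,"dz":-0.0303,"wx":0,"wy":0,"wz":0,"jaw":0.015},{"dx":-0.0175,"dy":0,"dz":-0.0303,"wx":0,"wy":0,"wz":0,"jaw":0.015}]'
python3 -c "
from h import *
print(cur().round(3));plan(pose(.509,-.310,.16,-31,-25),wmax=.1)"
```

```text
clock: 5.3
tool_pos: [0.4045, -0.05, 0.2958]
eef_rot: [0.963, -0.072, -0.258, -0.02]
wrist_force: [0.4, 0.3, -1.3]
grip_width: 0.0221
[[ 0.857 -0.149 -0.493  0.404]
 [-0.129 -0.989  0.075 -0.05 ]
 [-0.499 -0.001 -0.867  0.296]
 [ 0.     0.     0.     1.   ]]
11 rows: d [0.0185 0.0187 0.0119] w [0.0015 0.086  0.037 ]
```

```bash
python3 -m crank '[{"dx":0.0185,"dy":0.0187,"dz":0.0119,"wx":0.0015,"wy":0.086,"wz":0.037,"jaw":0.015},{"dx":0.0185,"dy":0.0187,"dz":0.0119,"wx":0.0015,"wy":0.086,"wz":0.037,"jaw":0.015},{"dx":0.0185,"dy":0.0187,"dz":0.0119,"wx":0.0015,"wy":0.086,"wz":0.037,"jaw":0.015},{"dx":0.0185,"dy":0.0187,"dz":0.0119,"wx":0.0015,"wy":0.086,"wz":0.037,"jaw":0.015},{"dx":0.0185,"dy":0.0187,"dz":0.0119,"wx":0.0015,"wy":0.086,"wz":0.037,"jaw":0.015}]'
python3 -m crank '[{"dx":0.0185,"dy":0.0187,"dz":0.0119,"wx":0.0015,"wy":0.086,"wz":0.037,"jaw":0.015},{"dx":0.0185,"dy":0.0187,"dz":0.0119,"wx":0.0015,"wy":0.086,"wz":0.037,"jaw":0.015},{"dx":0.0185,"dy":0.0187,"dz":0.0119,"wx":0.0015,"wy":0.086,"wz":0.037,"jaw":0.015},{"dx":0.0185,"dy":0.0187,"dz":0.0119,"wx":0.0015,"wy":0.086,"wz":0.037,"jaw":0.015},{"dx":0.0185,"dy":0.0187,"dz":0.0119,"wx":0.0015,"wy":0.086,"wz":0.037,"jaw":0.015}]'
python3 -m crank '[{"dx":0.0185,"dy":0.0187,"dz":0.0119,"wx":0.0015,"wy":0.086,"wz":0.037,"jaw":0.015},{"dx":0,"dy":0,"dz":0,"wx":0,"wy":0,"wz":0,"jaw":0.015}]'
python3 - <<'E'
from h import *
print(cur().round(3))
p=bot.camera("scene");W=pts(p);save(p,"e.png",(130,330,150,450),2.5)
for d in bot.trace("reamer",p)[:4]:
    w=W[d["region"]];w=w[~np.isnan(w[:,0])]
    w=w[(w[:,2]>.08)&(w[:,0]>.4)]
    if len(w)<40: continue
    S,v=np.linalg.svd(w-w.mean(0),full_matrices=False)[1:]
    print(len(w),np.median(w,0).round(3),v[0].round(3),w.min(0).round(3),w.max(0).round(3))
E
```

```text
clock: 5.72
tool_pos: [0.4486, -0.1591, 0.209]
eef_rot: [0.985, -0.164, -0.045, 0.017]
wrist_force: [0.6, -0.9, -1.1]
grip_width: 0.0221
clock: 6.13
tool_pos: [0.5, -0.2851, 0.1625]
eef_rot: [0.953, -0.247, 0.168, 0.052]
wrist_force: [0.8, -0.1, -0.6]
grip_width: 0.0224
clock: 6.3
tool_pos: [0.5086, -0.3131, 0.156]
eef_rot: [0.94, -0.263, 0.21, 0.059]
wrist_force: [-1.0, 0.4, -2.5]
grip_width: 0.0224
[[ 0.774 -0.519  0.363  0.509]
 [-0.47  -0.855 -0.221 -0.313]
 [ 0.425  0.    -0.905  0.156]
 [ 0.     0.     0.     1.   ]]
514 [ 0.573 -0.346  0.164] [ 0.866 -0.501 -0.012] [ 0.494 -0.388  0.137] [ 0.627 -0.306  0.174]
1044 [ 0.483 -0.066  0.102] [ 0.979 -0.205  0.005] [ 0.401 -0.168  0.08 ] [0.607 0.035 0.117]
```

View pics/e.png

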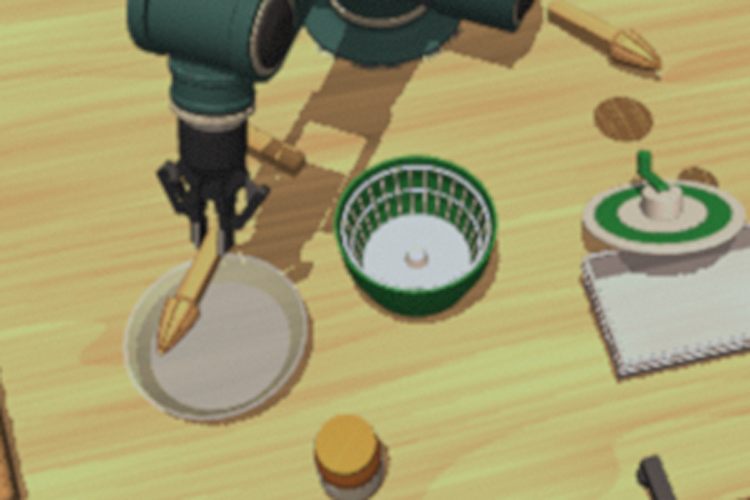

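The scene view shows the reamer held level over the dish, with its head at (180,320) in the crop. It is about 8 mm too far out, so I'll shift it back, pitch the head up slightly and lower it.

```bash
python3 -c "
from h import *
A=pose(.502,-.309,.05,-31,-28.5);B=pose(.502,-.309,.026,-31,-28.5);plan(A);plan(B,start=A);plan(pose(.502,-.309,.021,-31,-28.5),start=B)"
```

```text
3 rows: d [-0.0177  0.0006  0.0312] w [ 0.0004  0.0212 -0.0004]
1 rows: d [-0.0115 -0.      0.0211] w [0. 0. 0.]
1 rows: d [-0.0024 -0.      0.0044] w [0. 0. 0.]
```

```bash
python3 -m crank '[{"dx":-0.0177,"dy":0.0006,"dz":0.0312,"wx":0,"wy":0.021,"wz":0,"jaw":0.015},{"dx":-0.0177,"dy":0.0006,"dz":0.0312,"wx":0,"wy":0.021,"wz":0,"jaw":0.015},{"dx":-0.0177,"dy":0.0006,"dz":0.0312,"wx":0,"wy":0.021,"wz":0,"jaw":0.015},{"dx":-0.006,"dy":0,"dz":0.0105,"wx":0,"wy":0,"wz":0,"jaw":0.015},{"dx":-0.0055,"dy":0,"dz":0.0105,"wx":0,"wy":0,"wz":0,"jaw":0.015}]'
python3 -m crank '[{"dx":-0.0024,"dy":0,"dz":0.0044,"wx":0,"wy":0,"wz":0,"jaw":0.015},{"dx":0,"dy":0,"dz":0,"wx":0,"wy":0,"wz":0,"jaw":0.015}]'
```

```text
clock: 6.82
tool_pos: [0.5027, -0.3081, 0.0256]
eef_rot: [0.934, -0.259, 0.237, 0.066]
wrist_force: [0.3, -0.9, 0.0]
grip_width: 0.0223
clock: 6.98
tool_pos: [0.504, -0.3093, 0.0228]
eef_rot: [0.934, -0.259, 0.238, 0.066]
wrist_force: [0.1, 0.5, 2.3]
grip_width: 0.0221
```

```bash
python3 -m crank '[{"dx":-0.0015,"dy":0,"dz":0.0026,"wx":0,"wy":0,"wz":0,"jaw":0.015},{"dx":0,"dy":0,"dz":0,"wx":0,"wy":0,"wz":0,"jaw":0.015}]'
python3 -m crank '[{"dx":-0.0015,"dy":0,"dz":0.0026,"wx":0,"wy":0,"wz":0,"jaw":0.015},{"dx":0,"dy":0,"dz":0,"wx":0,"wy":0,"wz":0,"jaw":0.015}]'
```

```text
clock: 7.15
tool_pos: [0.5043, -0.3098, 0.0211]
eef_rot: [0.933, -0.259, 0.24, 0.067]
wrist_force: [0.5, 1.7, 5.1]
grip_width: 0.0224
clock: 7.32
tool_pos: [0.5056, -0.3107, 0.0208]
eef_rot: [0.933, -0.259, 0.242, 0.068]
wrist_force: [-4.2, 3.8, 22.5]
grip_width: 0.0226
```

```bash
python3 -m crank '[{"dx":0.001,"dy":0,"dz":-0.002,"wx":0,"wy":0,"wz":0,"jaw":0.02},{"dx":0,"dy":0,"dz":0,"wx":0,"wy":0,"wz":0,"jaw":0.03},{"dx":0,"dy":0,"dz":0,"wx":0,"wy":0,"wz":0,"jaw":0.045},{"dx":0,"dy":0,"dz":0,"wx":0,"wy":0,"wz":0,"jaw":0.06},{"dx":0,"dy":0,"dz":0,"wx":0,"wy":0,"wz":0,"jaw":0.06}]' 40
python3 -m crank '[{"dx":0,"dy":0,"dz":-0.02,"wx":0,"wy":0,"wz":0,"jaw":0.06},{"dx":0,"dy":0,"dz":-0.04,"wx":0,"wy":0,"wz":0,"jaw":0.06},{"dx":0,"dy":0,"dz":-0.04,"wx":0,"wy":0,"wz":0,"jaw":0.06},{"dx":0,"dy":0,"dz":-0.04,"wx":0,"wy":0,"wz":0,"jaw":0.085},{"dx":0.02,"dy":0,"dz":-0.03,"wx":0,"wy":0,"wz":0,"jaw":0.085}]'
python3 - <<'E'
from h import *
print(cur().round(3))
p=bot.camera("top");W=pts(p);save(p,"f.png",(100,300,150,500),2.2)
for d in bot.trace("reamer",p)[:4]:
    w=W[d["region"]];w=w[~np.isnan(w[:,0])]
    w=w[(w[:,0]>.4)&(w[:,2]<.08)]
    if len(w)<40: continue
    print(len(w),np.median(w,0).round(3),w.min(0).round(3),w.max(0).round(3))
for t in("dish","bowl_rim","lid_housing","crank_knob"):
    for d in bot.mark_of(t,p)[:1]: r,c=int(d["point"][0]*400),int(d["point"][1]*640);print(t,W[r,c].round(3))
E
```

```text
clock: 7.73
tool_pos: [0.5026, -0.3088, 0.0177]
eef_rot: [0.934, -0.259, 0.238, 0.066]
wrist_force: [-0.4, 0.2, 0.9]
grip_width: 0.06
clock: 8.15
tool_pos: [0.4457, -0.2744, 0.178]
eef_rot: [0.934, -0.259, 0.238, 0.066]
wrist_force: [0.5, 0.9, 0.7]
grip_width: 0.0818
[[ 0.753 -0.516  0.41   0.446]
 [-0.453 -0.857 -0.247 -0.274]
 [ 0.478  0.001 -0.878  0.178]
 [ 0.     0.     0.     1.   ]]
486 [ 0.554 -0.339  0.037] [ 0.479 -0.383  0.006] [ 0.618 -0.29   0.056]
dish [ 0.555 -0.337  0.03 ]
bowl_rim [ 0.508 -0.062  0.038]
lid_housing [0.517 0.252 0.086]
crank_knob [0.458 0.262 0.095]
```

View pics/f.png

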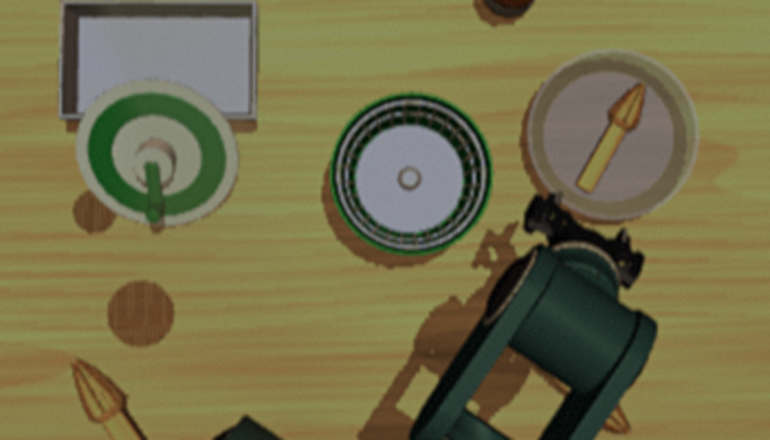

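The top view shows the reamer inside the dish at (612,137), centred, with the gripper clear. Next is the lid: I'll move to a viewing pose along its axis.

```bash
python3 -c "
from h import *
A=pose(.46,-.0,.24,-16,-30);plan(A,pose(.455,.258,.195,-1,-31));print(bot.get_state()['joint_pos'].round(2))"
```

```text
8 rows: d [-0.0073 -0.0321 -0.0134] w [ 0.0161  0.0033 -0.0286]
7 rows: d [-0.0092 -0.0363  0.0021] w [ 0.019   0.0025 -0.0322]
[-0.62 -0.52  2.13  0.04  1.04  1.48]
```

```bash
python3 -m crank '[{"dx":-0.0073,"dy":-0.032,"dz":-0.0134,"wx":0.016,"wy":0.003,"wz":-0.0286,"jaw":0.085},{"dx":-0.0073,"dy":-0.032,"dz":-0.0134,"wx":0.016,"wy":0.003,"wz":-0.0286,"jaw":0.085},{"dx":-0.0073,"dy":-0.032,"dz":-0.0134,"wx":0.016,"wy":0.003,"wz":-0.0286,"jaw":0.085},{"dx":-0.0073,"dy":-0.032,"dz":-0.0134,"wx":0.016,"wy":0.003,"wz":-0.0286,"jaw":0.085}]'
python3 -m crank '[{"dx":-0.0073,"dy":-0.032,"dz":-0.0134,"wx":0.016,"wy":0.003,"wz":-0.0286,"jaw":0.085},{"dx":-0.0073,"dy":-0.032,"dz":-0.0134,"wx":0.016,"wy":0.003,"wz":-0.0286,"jaw":0.085},{"dx":-0.0073,"dy":-0.032,"dz":-0.0134,"wx":0.016,"wy":0.003,"wz":-0.0286,"jaw":0.085},{"dx":-0.0073,"dy":-0.032,"dz":-0.0134,"wx":0.016,"wy":0.003,"wz":-0.0286,"jaw":0.085}]'
python3 -m crank '[{"dx":-0.009,"dy":-0.036,"dz":0.002,"wx":0.019,"wy":0.0025,"wz":-0.032,"jaw":0.085},{"dx":-0.009,"dy":-0.036,"dz":0.002,"wx":0.019,"wy":0.0025,"wz":-0.032,"jaw":0.085},{"dx":-0.009,"dy":-0.036,"dz":0.002,"wx":0.019,"wy":0.0025,"wz":-0.032,"jaw":0.085},{"dx":-0.009,"dy":-0.036,"dz":0.002,"wx":0.019,"wy":0.0025,"wz":-0.032,"jaw":0.085}]'
python3 -m crank '[{"dx":-0.009,"dy":-0.036,"dz":0.002,"wx":0.019,"wy":0.0025,"wz":-0.032,"jaw":0.085},{"dx":-0.009,"dy":-0.036,"dz":0.002,"wx":0.019,"wy":0.0025,"wz":-0.032,"jaw":0.085},{"dx":-0.009,"dy":-0.036,"dz":0.002,"wx":0.019,"wy":0.0025,"wz":-0.032,"jaw":0.085},{"dx":0,"dy":0,"dz":0,"wx":0,"wy":0,"wz":0,"jaw":0.085}]'
cat > l.py <<'E'
from h import *
from scipy.optimize import least_squares
s=bot.get_state();p=bot.camera("wrist");W=pts(p,s);save(p,"g.png",None,1.1)
print(cur().round(3),s["joint_pos"].round(2))
d=bot.trace("lid",p)[0];r=cv2.dilate(d["region"].astype(np.uint8),np.ones((9,9)))>0
w=W[r];w=w[~np.isnan(w[:,0])];w=w[np.hypot(w[:,0]-.53,w[:,1]-.258)<.14]
n=np.array([-.519,.01,.855]);n/=np.linalg.norm(n);c=np.array([.536,.258,.0546])+n*.006
for k in range(4):
    h=(w-c)@n;q=w[(abs(h)<(.006,.004,.003,.002)[k])];c=q.mean(0);n=np.linalg.svd(q-c,full_matrices=False)[2][2];n*=np.sign(n[2])
h=(w-c)@n;ex=np.array([1,0,0])-n[0]*n;ex/=np.linalg.norm(ex);ey=np.cross(n,ex)
U=np.stack([(w-c)@ex,(w-c)@ey],1)
q=U[(h>.004)&(h<.027)]
f=least_squares(lambda a:np.hypot(*(q-a).T)-.026,[(np.array([.536,.258,.0546])+n*.006-c)@ex,0],loss="soft_l1",f_scale=.002)
o=c+f.x[0]*ex+f.x[1]*ey-.006*n
print(d["confidence"],"n",n.round(3),"origin(housing)",o.round(4),len(q),abs(f.fun).mean().round(4))
q=U[abs(h)<.003];rr=np.hypot(*(q-f.x).T);print("plate r pct",np.percentile(rr,[95,99,100]).round(4))
# plate rim from hull -> circle r .106
a=np.arctan2(*(q-f.x).T[::-1]);B=[]
for i in range(36):
    m=(a>-np.pi+i*np.pi/18)&(a<=-np.pi+(i+1)*np.pi/18)
    if m.sum()>5: B.append(q[m][rr[m].argmax()])
B=np.array(B);g=least_squares(lambda x:np.hypot(*(B-x).T)-.106,f.x,loss="soft_l1",f_scale=.002);o2=c+g.x[0]*ex+g.x[1]*ey-.006*n
print("origin(rim)",o2.round(4),len(B),abs(g.fun).mean().round(4))
for t in("lid_housing","crank_knob","lid"):
    for d in bot.mark_of(t,p)[:1]: r,c=int(d["point"][0]*400),int(d["point"][1]*640);print(t,r,c,W[r,c].round(3))
E
python3 l.py
```

```text
clock: 8.78
tool_pos: [0.4628, -0.1376, 0.2077]
eef_rot: [0.948, -0.197, 0.246, 0.051]
wrist_force: [0.6, -0.1, 0.6]
grip_width: 0.0851
clock: 9.12
tool_pos: [0.4595, 0.0006, 0.2402]
eef_rot: [0.957, -0.134, 0.255, 0.036]
wrist_force: [0.2, -0.2, 0.0]
grip_width: 0.085
clock: 9.45
tool_pos: [0.465, 0.1473, 0.2145]
eef_rot: [0.963, -0.062, 0.262, 0.017]
wrist_force: [1.6, -0.8, -0.3]
grip_width: 0.085
clock: 9.78
tool_pos: [0.4538, 0.2591, 0.1938]
eef_rot: [0.964, -0.006, 0.265, 0.002]
wrist_force: [0.2, 0.4, -0.5]
grip_width: 0.0851
[[ 0.86  -0.014  0.511  0.454]
 [-0.011 -1.    -0.009  0.257]
 [ 0.511  0.002 -0.86   0.194]
 [ 0.     0.     0.     1.   ]] [ 0.64 -0.49  2.09 -0.35  1.13  2.31]
0.61 n [-0.519  0.013  0.854] origin(housing) [0.5399 0.2626 0.0557] 213 0.0001
plate r pct [0.1028 0.1048 0.1112]
origin(rim) [0.5397 0.2626 0.0556] 36 0.0009
lid_housing 190 316 [0.522 0.263 0.098]
crank_knob 273 318 [0.455 0.262 0.089]
lid 187 316 [0.527 0.263 0.091]
```

View pics/g.png

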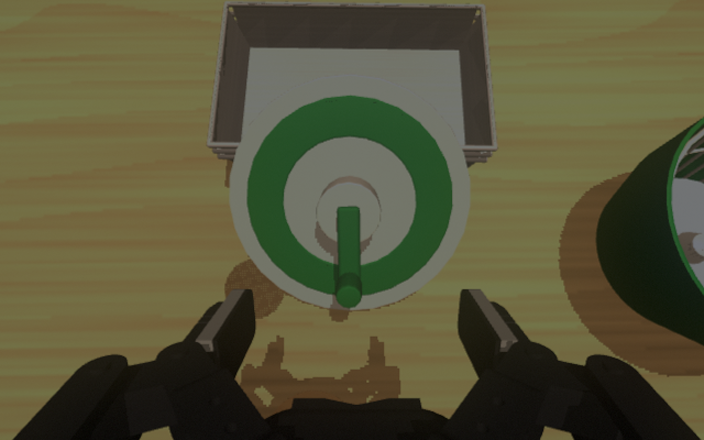

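The wrist view shows the lid centred at (350,205) with the crank arm pointing down the slope to (348,292). The housing and rim fits agree within 0.3 mm on an origin of (0.540,0.2626,0.0557). Now I'll approach along the axis.

```bash
python3 -c "
from h import *
n=np.array([-.519,.013,.854]);o=np.array([.5398,.2626,.0557]);n/=np.linalg.norm(n)
az=-1.4;A=pose(*(o+n*.07),az,-31.3);B=pose(*(o+n*.009),az,-31.3);plan(A,B)"
```

```text
3 rows: d [-0.0005 -0.0036  0.0315] w [-0.0007  0.0022  0.0013]
2 rows: d [-0.      0.      0.0305] w [ 0.  0. -0.]
```

```bash
python3 -m crank '[{"dx":-0.0005,"dy":-0.0036,"dz":0.0315,"wx":-0.0007,"wy":0.002,"wz":0.001,"jaw":0.085},{"dx":-0.0005,"dy":-0.0036,"dz":0.0315,"wx":-0.0007,"wy":0.002,"wz":0.001,"jaw":0.085},{"dx":-0.0005,"dy":-0.0036,"dz":0.0315,"wx":-0.0007,"wy":0.002,"wz":0.001,"jaw":0.085},{"dx":0,"dy":0,"dz":0.02,"wx":0,"wy":0,"wz":0,"jaw":0.085},{"dx":0,"dy":0,"dz":0.02,"wx":0,"wy":0,"wz":0,"jaw":0.085}]' 50
python3 -m crank '[{"dx":0,"dy":0,"dz":0.01,"wx":0,"wy":0,"wz":0,"jaw":0.085},{"dx":0,"dy":0,"dz":0.011,"wx":0,"wy":0,"wz":0,"jaw":0.085},{"dx":0,"dy":0,"dz":0,"wx":0,"wy":0,"wz":0,"jaw":0.085}]'
python3 -c "
from h import *
print(cur().round(4))"
```

```text
clock: 10.45
tool_pos: [0.5248, 0.2626, 0.0803]
eef_rot: [0.963, -0.012, 0.269, 0.003]
wrist_force: [0.4, -0.1, 0.9]
grip_width: 0.0847
clock: 10.7
tool_pos: [0.5352, 0.2629, 0.0625]
eef_rot: [0.963, -0.011, 0.269, 0.004]
wrist_force: [-0.4, 0.5, -0.1]
grip_width: 0.0851
[[ 8.548e-01 -2.410e-02  5.183e-01  5.352e-01]
 [-2.020e-02 -9.997e-01 -1.310e-02  2.629e-01]
 [ 5.185e-01  8.000e-04 -8.551e-01  6.250e-02]
 [ 0.000e+00  0.000e+00  0.000e+00  1.000e+00]]
```

```bash
python3 -m crank '[{"dx":0,"dy":0,"dz":0,"wx":0,"wy":0,"wz":0,"jaw":0.065},{"dx":0,"dy":0,"dz":0,"wx":0,"wy":0,"wz":0,"jaw":0.055},{"dx":0,"dy":0,"dz":0,"wx":0,"wy":0,"wz":0,"jaw":0.045},{"dx":0,"dy":0,"dz":0,"wx":0,"wy":0,"wz":0,"jaw":0.045},{"dx":0,"dy":0,"dz":0,"wx":0,"wy":0,"wz":0,"jaw":0.045}]' 70
python3 -m crank '[{"dx":0,"dy":0,"dz":0,"wx":0,"wy":0,"wz":0,"jaw":0.045},{"dx":0,"dy":0,"dz":0,"wx":0,"wy":0,"wz":0,"jaw":0.045},{"dx":0,"dy":0,"dz":0,"wx":0,"wy":0,"wz":0,"jaw":0.045}]' 70
python3 -c "
from h import *
C=cur();print(C.round(4));L=C.copy();L[2,3]+=.03;L[0,3]-=.005
M=L.copy();M[2,3]+=.10;M[0,3]-=0.01;plan(L,vmax=.02);plan(M,start=L)"
```

```text
clock: 11.12
tool_pos: [0.5351, 0.2643, 0.0655]
eef_rot: [0.963, -0.011, 0.271, 0.002]
wrist_force: [-3.1, -1.8, 5.2]
grip_width: 0.0498
clock: 11.37
tool_pos: [0.5351, 0.2643, 0.0655]
eef_rot: [0.963, -0.011, 0.271, 0.002]
wrist_force: [-3.4, -1.9, 5.8]
grip_width: 0.0498
[[ 0.8532 -0.0223  0.5211  0.5351]
 [-0.0196 -0.9998 -0.0107  0.2643]
 [ 0.5212 -0.0011 -0.8535  0.0655]
 [ 0.      0.      0.      1.    ]]
2 rows: d [ 0.0057  0.     -0.0141] w [-0.  0.  0.]
3 rows: d [ 0.0145  0.     -0.0302] w [-0.  0.  0.]
```

```bash
python3 -m crank '[{"dx":0.0057,"dy":0,"dz":-0.0141,"wx":0,"wy":0,"wz":0,"jaw":0.045},{"dx":0.0057,"dy":0,"dz":-0.0141,"wx":0,"wy":0,"wz":0,"jaw":0.045},{"dx":0.0145,"dy":0,"dz":-0.0302,"wx":0,"wy":0,"wz":0,"jaw":0.045},{"dx":0.0145,"dy":0,"dz":-0.0302,"wx":0,"wy":0,"wz":0,"jaw":0.045},{"dx":0.0145,"dy":0,"dz":-0.0302,"wx":0,"wy":0,"wz":0,"jaw":0.045}]'
python3 - <<'E'
from h import *
p=bot.camera("top");W=pts(p)
from scipy.optimize import least_squares
for nm in("top","scene"):
    p=bot.camera(nm);W=pts(p).reshape(-1,3)
    r=np.hypot(W[:,0]-.505,W[:,1]+.067);q=W[(W[:,2]>.106)&(W[:,2]<.122)&(r<.12)&(r>.085)]
    a=np.arctan2(q[:,1]+.067,q[:,0]-.505);print(nm,np.histogram(a,8,(-np.pi,np.pi))[0])
    f=least_squares(lambda x:np.hypot(q[:,0]-x[0],q[:,1]-x[1])-x[2],[.505,-.067,.101],loss="soft_l1",f_scale=.002);print(f.x.round(4),abs(f.fun).mean().round(4))
    # balanced by angle bins: mean radius per bin
print(cur().round(3),bot.get_state()["joint_pos"].round(2))
plan(pose(.52,.12,.25,-3,-15),pose(.505,-.066,.24,-5,0),wmax=.1)
E
```

```text
clock: 11.78
tool_pos: [0.5191, 0.2642, 0.1955]
eef_rot: [0.963, -0.011, 0.27, 0.003]
wrist_force: [1.3, 0.2, -2.6]
grip_width: 0.0501
top [72 71 75 72 73 62 69 64]
[ 0.5013 -0.0668  0.0991] 0.0027
scene [50 40 34 54 52 31 44 52]
[ 0.5043 -0.0667  0.1002] 0.0014
[[ 0.852 -0.022  0.523  0.52 ]
 [-0.021 -1.    -0.009  0.265]
 [ 0.523 -0.003 -0.852  0.198]
 [ 0.     0.     0.     1.   ]] [ 0.57 -0.35  1.99 -0.34  1.05  2.27]
4 rows: d [ 0.0067  0.0362 -0.0115] w [-0.0037 -0.0722  0.0067]
5 rows: d [-0.0008  0.0373  0.0019] w [-0.0009 -0.0524  0.0069]
```

```bash
python3 -m crank '[{"dx":0.0067,"dy":0.0362,"dz":-0.0115,"wx":-0.0037,"wy":-0.072,"wz":0.0067,"jaw":0.045},{"dx":0.0067,"dy":0.0362,"dz":-0.0115,"wx":-0.0037,"wy":-0.072,"wz":0.0067,"jaw":0.045},{"dx":0.0067,"dy":0.0362,"dz":-0.0115,"wx":-0.0037,"wy":-0.072,"wz":0.0067,"jaw":0.045},{"dx":0.0067,"dy":0.0362,"dz":-0.0115,"wx":-0.0037,"wy":-0.072,"wz":0.0067,"jaw":0.045},{"dx":0,"dy":0,"dz":0,"wx":0,"wy":0,"wz":0,"jaw":0.045}]'
python3 -m crank '[{"dx":-0.0008,"dy":0.0373,"dz":0.002,"wx":-0.001,"wy":-0.0524,"wz":0.007,"jaw":0.045},{"dx":-0.0008,"dy":0.0373,"dz":0.002,"wx":-0.001,"wy":-0.0524,"wz":0.007,"jaw":0.045},{"dx":-0.0008,"dy":0.0373,"dz":0.002,"wx":-0.001,"wy":-0.0524,"wz":0.007,"jaw":0.045},{"dx":-0.0008,"dy":0.0373,"dz":0.002,"wx":-0.001,"wy":-0.0524,"wz":0.007,"jaw":0.045},{"dx":-0.0008,"dy":0.0373,"dz":0.002,"wx":-0.001,"wy":-0.0524,"wz":0.007,"jaw":0.045}]'
python3 -m crank '[{"dx":0,"dy":0,"dz":0,"wx":0,"wy":0,"wz":0,"jaw":0.045},{"dx":0,"dy":0,"dz":0,"wx":0,"wy":0,"wz":0,"jaw":0.045}]'
cat > m.py <<'E'
from h import *
from scipy.optimize import least_squares
C=cur();print(C.round(4))
for nm in("top","scene","wrist"):
    s=bot.get_state();p=bot.camera(nm);W=pts(p,s)
    save(p,"m_%s.png"%nm,None,1.1)
    V=W.reshape(-1,3);V=V[~np.isnan(V[:,0])]
    t=C[:3,3]
    w=V[(np.hypot(V[:,0]-t[0],V[:,1]-t[1])<.118)&(np.hypot(V[:,0]-t[0],V[:,1]-t[1])>.03)&(abs(V[:,2]-t[2]+.0055)<.02)]
    if len(w)<200: print(nm,"few",len(w));continue
    n=np.array([0,0,1.]);c=np.array([t[0],t[1],np.median(w[:,2])])
    for k in(.008,.005,.003,.003):
        h=(w-c)@n;q=w[abs(h)<k];c=q.mean(0);n=np.linalg.svd(q-c,full_matrices=False)[2][2];n*=np.sign(n[2])
    rr=np.hypot(q[:,0]-t[0],q[:,1]-t[1]);a=np.arctan2(q[:,1]-t[1],q[:,0]-t[0]);B=[]
    for i in range(36):
        m=(a>-np.pi+i*np.pi/18)&(a<=-np.pi+(i+1)*np.pi/18)&(rr<.116)
        if m.sum()>5 and rr[m].max()>.095: B.append(q[m][rr[m].argmax()])
    B=np.array(B)
    if len(B)<6: print(nm,"rim few");continue
    g=least_squares(lambda x:np.hypot(B[:,0]-x[0],B[:,1]-x[1])-.106,t[:2],loss="soft_l1",f_scale=.002)
    zz=c[2]-((g.x-c[:2])@n[:2])/n[2]
    o=np.array([*g.x,zz])-.006*n
    print(nm,"n",n.round(4),"o",o.round(4),len(q),len(B),abs(g.fun).mean().round(4),"in tool",(C[:3,:3].T@(o-t)).round(4))
E
python3 m.py
```

```text
clock: 12.35
tool_pos: [0.521, 0.114, 0.2489]
eef_rot: [0.991, -0.029, 0.128, 0.006]
wrist_force: [1.0, 0.3, -2.9]
grip_width: 0.05
clock: 12.77
tool_pos: [0.5041, -0.0682, 0.2355]
eef_rot: [0.999, -0.044, -0.004, 0.001]
wrist_force: [0.6, -0.2, -2.7]
grip_width: 0.0498
clock: 12.93
tool_pos: [0.5047, -0.0682, 0.2349]
eef_rot: [0.999, -0.046, -0.003, 0.002]
wrist_force: [1.0, 0.2, -3.0]
grip_width: 0.0503
[[ 0.9958 -0.0914 -0.0066  0.5047]
 [-0.0915 -0.9958 -0.0029 -0.0682]
 [-0.0063  0.0035 -1.      0.2349]
 [ 0.      0.      0.      1.    ]]
top n [0.0081 0.0038 1.    ] o [ 0.5041 -0.0704  0.225 ] 1095 18 0.0011 in tool [-0.0003  0.0022  0.0099]
scene n [0.0048 0.003  1.    ] o [ 0.5051 -0.0686  0.2224] 2113 28 0.0012 in tool [0.0005 0.0003 0.0125]
wrist n [0.0061 0.0043 1.    ] o [ 0.5044 -0.0676  0.225 ] 83808 27 0.0003 in tool [-0.0002 -0.0006  0.0098]
```

View pics/m_scene.png

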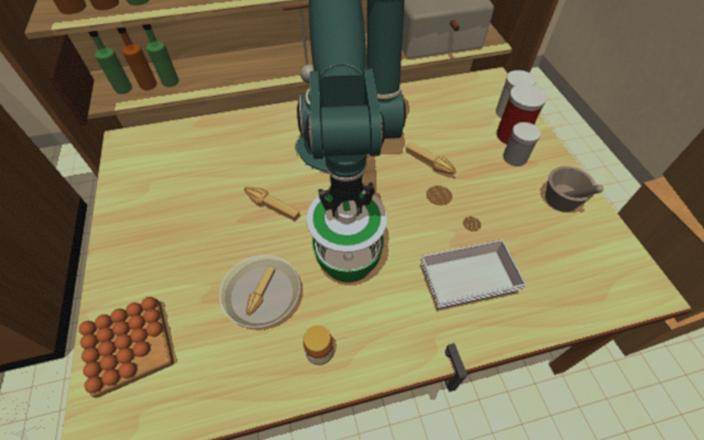

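The scene view shows the lid level over the bowl at (347,215), with the bowl, dish, tins and jar where they were. Lid tilt is about 0.007 rad. I'll correct roughly 2 mm and descend.

```bash
python3 -c "
from h import *
plan(pose(.503,-.0664,.145,-5.2,0),vmax=.025)"
```

```text
4 rows: d [-0.0004  0.0001  0.0228] w [0.0008 0.0009 0.0008]
```

```bash
python3 -m crank '[{"dx":-0.0004,"dy":0.0001,"dz":0.0228,"wx":0.0008,"wy":0.001,"wz":0.0008,"jaw":0.045},{"dx":-0.0004,"dy":0.0001,"dz":0.0228,"wx":0.0008,"wy":0.001,"wz":0.0008,"jaw":0.045},{"dx":-0.0004,"dy":0.0001,"dz":0.0228,"wx":0.0008,"wy":0.001,"wz":0.0008,"jaw":0.045},{"dx":-0.0004,"dy":0.0001,"dz":0.0228,"wx":0.0008,"wy":0.001,"wz":0.0008,"jaw":0.045},{"dx":0,"dy":0,"dz":0,"wx":0,"wy":0,"wz":0,"jaw":0.045}]'
python3 -c "
from h import *
print(cur().round(4))
plan(pose(.503,-.0664,.138,-5.2,0),vmax=.025)"
```

```text
clock: 13.5
tool_pos: [0.5013, -0.0655, 0.1412]
eef_rot: [0.999, -0.045, -0.002, -0.0]
wrist_force: [-1.2, 0.9, -4.6]
grip_width: 0.0498
[[ 9.960e-01 -8.950e-02 -4.600e-03  5.013e-01]
 [-8.950e-02 -9.960e-01  7.000e-04 -6.550e-02]
 [-4.700e-03 -3.000e-04 -1.000e+00  1.412e-01]
 [ 0.000e+00  0.000e+00  0.000e+00  1.000e+00]]
1 rows: d [0.0018 0.0008 0.0031] w [-0.0003  0.0047  0.0012]
```

```bash
python3 -m crank '[{"dx":0.0015,"dy":0.0005,"dz":0.003,"wx":0,"wy":0.003,"wz":0,"jaw":0.045},{"dx":0,"dy":0,"dz":0.004,"wx":0,"wy":0,"wz":0,"jaw":0.045},{"dx":0,"dy":0,"dz":0,"wx":0,"wy":0,"wz":0,"jaw":0.045}]'
python3 -m crank '[{"dx":0,"dy":0,"dz":0.003,"wx":0,"wy":0,"wz":0,"jaw":0.045},{"dx":0,"dy":0,"dz":0,"wx":0,"wy":0,"wz":0,"jaw":0.045}]'
```

```text
clock: 13.75
tool_pos: [0.505, -0.0674, 0.1394]
eef_rot: [0.999, -0.045, 0.002, 0.0]
wrist_force: [-0.7, 0.4, -3.3]
grip_width: 0.0499
clock: 13.92
tool_pos: [0.5048, -0.0676, 0.1359]
eef_rot: [0.999, -0.046, 0.002, 0.0]
wrist_force: [-0.6, 0.0, -3.3]
grip_width: 0.05
```

```bash
python3 -m crank '[{"dx":-0.0015,"dy":-0.001,"dz":0,"wx":0,"wy":0,"wz":0,"jaw":0.045},{"dx":0,"dy":0,"dz":0.003,"wx":0,"wy":0,"wz":0,"jaw":0.045},{"dx":0,"dy":0,"dz":0,"wx":0,"wy":0,"wz":0,"jaw":0.045}]'
python3 -m crank '[{"dx":0,"dy":0,"dz":0.003,"wx":0,"wy":0,"wz":0,"jaw":0.045},{"dx":0,"dy":0,"dz":0,"wx":0,"wy":0,"wz":0,"jaw":0.045}]'
```

```text
clock: 14.17
tool_pos: [0.503, -0.0665, 0.1323]
eef_rot: [0.999, -0.046, 0.002, 0.0]
wrist_force: [-0.6, -0.3, -2.4]
grip_width: 0.0504
clock: 14.33
tool_pos: [0.5031, -0.0665, 0.1291]
eef_rot: [0.999, -0.046, 0.002, 0.0]
wrist_force: [-0.9, 0.2, -3.2]
grip_width: 0.0499
```

```bash
python3 -m crank '[{"dx":0,"dy":0,"dz":0.002,"wx":0,"wy":0,"wz":0,"jaw":0.045},{"dx":0,"dy":0,"dz":0,"wx":0,"wy":0,"wz":0,"jaw":0.045}]'
python3 -m crank '[{"dx":0,"dy":0,"dz":0.0015,"wx":0,"wy":0,"wz":0,"jaw":0.045},{"dx":0,"dy":0,"dz":0,"wx":0,"wy":0,"wz":0,"jaw":0.045}]'
```

```text
clock: 14.5
tool_pos: [0.5031, -0.0666, 0.1272]
eef_rot: [0.999, -0.046, 0.002, 0.0]
wrist_force: [-0.4, -0.0, -2.7]
grip_width: 0.0497
clock: 14.67
tool_pos: [0.5034, -0.0666, 0.1266]
eef_rot: [0.999, -0.046, 0.002, 0.0]
wrist_force: [-1.9, -0.9, 1.4]
grip_width: 0.0501
```

Contact is beginning: the force changed by +4 N. One more small step, then release.

```bash
python3 -m crank '[{"dx":0,"dy":0,"dz":0.001,"wx":0,"wy":0,"wz":0,"jaw":0.045},{"dx":0,"dy":0,"dz":0,"wx":0,"wy":0,"wz":0,"jaw":0.045}]'
python3 -m crank '[{"dx":0,"dy":0,"dz":-0.0005,"wx":0,"wy":0,"wz":0,"jaw":0.052},{"dx":0,"dy":0,"dz":0,"wx":0,"wy":0,"wz":0,"jaw":0.06},{"dx":0,"dy":0,"dz":0,"wx":0,"wy":0,"wz":0,"jaw":0.085},{"dx":0,"dy":0,"dz":0,"wx":0,"wy":0,"wz":0,"jaw":0.085},{"dx":0,"dy":0,"dz":0,"wx":0,"wy":0,"wz":0,"jaw":0.085}]'
python3 -c "
from h import *
print(cur().round(4))"
```

```text
clock: 14.83
tool_pos: [0.5034, -0.0666, 0.1264]
eef_rot: [0.999, -0.046, 0.002, 0.0]
wrist_force: [-7.2, 0.3, 12.2]
grip_width: 0.0501
clock: 15.25
tool_pos: [0.5032, -0.0665, 0.1255]
eef_rot: [0.999, -0.046, 0.002, 0.0]
wrist_force: [-0.3, -0.3, -1.2]
grip_width: 0.0848
[[ 9.958e-01 -9.130e-02  3.400e-03  5.032e-01]
 [-9.130e-02 -9.958e-01 -6.000e-04 -6.650e-02]
 [ 3.500e-03  3.000e-04 -1.000e+00  1.255e-01]
 [ 0.000e+00  0.000e+00  0.000e+00  1.000e+00]]
```

```bash
python3 -m crank '[{"dx":0,"dy":0,"dz":-0.015,"wx":0,"wy":0,"wz":0,"jaw":0.085},{"dx":0,"dy":0,"dz":-0.03,"wx":0,"wy":0,"wz":0,"jaw":0.085},{"dx":0,"dy":0,"dz":-0.04,"wx":0,"wy":0,"wz":0,"jaw":0.085},{"dx":0,"dy":0,"dz":-0.04,"wx":0,"wy":0,"wz":0,"jaw":0.085},{"dx":0,"dy":0,"dz":-0.04,"wx":0,"wy":0,"wz":0,"jaw":0.085}]'
python3 -m crank '[{"dx":-0.03,"dy":0,"dz":-0.01,"wx":0,"wy":0,"wz":0,"jaw":0.085},{"dx":-0.03,"dy":0,"dz":-0.01,"wx":0,"wy":0,"wz":0,"jaw":0.085},{"dx":0,"dy":0,"dz":0,"wx":0,"wy":0,"wz":0,"jaw":0.085}]'
sed -e 's/^C=cur();.*/C=np.eye(4);C[:3,3]=.503,-.0667,.1265;C[:3,:3]=np.diag([1,-1,-1.])/' m.py > m2.py; python3 m2.py
python3 - <<'E'
from h import *
a=cv2.imread("pics/m_scene.png")[180:360,200:430];b=cv2.imread("pics/m_wrist.png")
a=cv2.resize(a,(560,438));b=cv2.resize(b,(0,0),fx=.0+.34,fy=.34)
im=np.zeros((600,560,3),np.uint8);im[:438]=a;im[438:438+min(162,b.shape[0]),:b.shape[1]]=b[:162];cv2.imwrite("pics/n.png",im)
p=bot.camera("top");W=pts(p)
for t in("reamer","reamer_end","dish"):
    for d in bot.mark_of(t,p)[:4]: r,c=int(d["point"][0]*400),int(d["point"][1]*640);print(t,round(d["confidence"],2),W[r,c].round(3))
E
```

```text
clock: 15.67
tool_pos: [0.5023, -0.0664, 0.2923]
eef_rot: [0.999, -0.046, 0.002, 0.0]
wrist_force: [0.1, -0.7, -0.4]
grip_width: 0.085
clock: 15.92
tool_pos: [0.4404, -0.0607, 0.3138]
eef_rot: [0.999, -0.046, 0.004, 0.001]
wrist_force: [0.1, 0.3, -0.1]
grip_width: 0.0852
top n [0.0058 0.0034 1.    ] o [ 0.5006 -0.0681  0.1171] 1007 18 0.0005 in tool [-0.0024  0.0014  0.0094]
scene n [-8.e-04 -6.e-04  1.e+00] o [ 0.5042 -0.0679  0.1135] 2300 35 0.0009 in tool [0.0012 0.0012 0.013 ]
wrist n [7.e-04 0.e+00 1.e+00] o [ 0.5031 -0.0677  0.1158] 31463 36 0.0006 in tool [0.0001 0.001  0.0107]
reamer 0.63 [ 0.173 -0.338  0.045]
reamer 0.61 [0.272 0.39  0.006]
reamer_end 0.89 [ 0.488 -0.29   0.035]
reamer_end 0.88 [0.095 0.261 0.033]
reamer_end 0.8 [ 0.307 -0.191  0.031]
dish 0.87 [ 0.557 -0.33   0.036]
```

View pics/n.png

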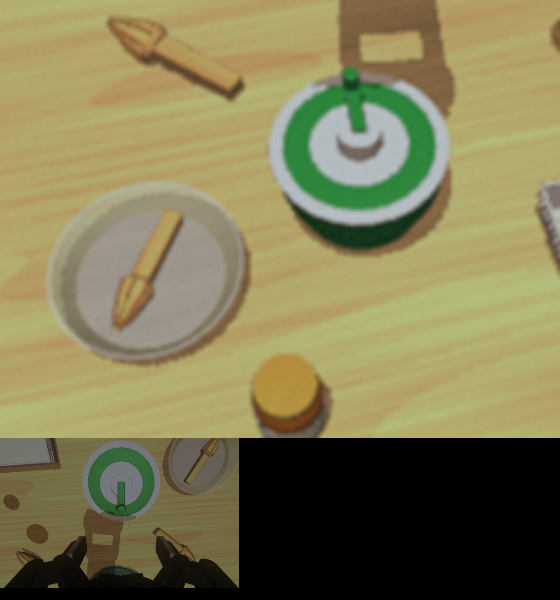

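The view shows the lid flat on the bowl at (360,145) and the reamer inside the dish at (145,270). The wrist fit gives a lid tilt of 0.0007 rad and an underside at 0.1158 m, about 1 mm from the bowl's centre. The gripper is clear.

```bash
python3 -c "
from plant import bot
print(bot.sign_off())"
```

```text
the job is handed in; nothing more can be done
None
```

I took the reamer out of the spinner bowl and laid it in the pie dish. Then I set the lid on the bowl with a light push (about 15 N), let go, backed clear and handed the job in at about 16 s on the robot's clock. No verdict is reported.

**Lid:** The last wrist-camera check put its underside at 115.8 mm (rim at 115 mm), its tilt at about 0.001 rad and its centre about 1 mm from the bowl's.

**Reamer:** It lies inside the dish. Its handle end measured about 80 mm from the dish centre, and no part was above about 56 mm. In the last top view the network did not mark its head end; I saw that end inside the dish in the picture instead.

**Where checks disagreed:** The fixed cameras differed from the wrist view by up to about 2.5 mm.
- **Lid height:** the top view read 117.1 mm and the scene view 113.5 mm, against 115.8 mm from the wrist.
- **Lid tilt:** the top view read about 0.007 rad.
- **Bowl centre:** the views differed by about 3 mm.

All of these still fall inside the limits.

The bowl, dish and jar looked undisturbed in the last picture, and the tins looked unmoved while I held the lid over the bowl. I did not measure their positions again at the end.

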